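Hang a circuit module on the free arm of a turning lab rack

TASK

Turn the module rack until its one empty arm points over the red mark on the base, then hang the red circuit module from that arm by its eye, lowering it gently until the arm carries it (do not drop it), and let go with the arm still over the mark. The height of the arms is clamped differently every day, so find it by touch or by eye. Leave the meter, the phone and the little white plug where they are.

Things in the scene. Friction and masses are not known exactly. Their poses are not given: they have to be found in the camera images.
- axis (a point): point on the rack's upright turning axis, on top of its aluminium turntable, 30 mm above the bench. The rack: fixed black foot (radius 98, 18 mm high), turntable (radius 70, 12 mm thick), mast (radius 9 mm, top 212 mm above the bench), four level steel arms at 90 degrees on a collar (radius 18, 30 mm high). The point turns with the rack: its -x points out along the empty arm.
- rack: turning part of the rack, origin on the axis, 18 mm above the bench, -x along the empty arm. Turns both ways without a stop, stays where left, takes about 0.2 N m (2 to 3 N near an arm's end). Three arms carry blue, green and orange modules fixed for good, same size as the loose one, 78 mm from the axis, their tops 39 mm above the arms' centre line; one arm is empty.
- arrow (a point): outer end of the yellow stripe on the turntable, 66 mm from the axis, 30 mm above the bench, straight below the empty arm; turns with the rack, -x outward. All arms: round bar 8 mm thick, level to 106 mm from the axis, end turned up at 114 mm, its top 13 mm above the bar's centre line, which is clamped 140 to 190 mm above the bench: varies, not reported, must be felt or seen; rigid.
- mark (a point): on the red mark (10 mm wide radial bar) of the fixed foot, 76 mm from the turning axis, 18 mm above the bench, roughly on the robot's side; -x outward. The empty arm is over the mark when axis, arrow and mark are in line, arrow on the mark's side (arrow and mark then 10 mm apart seen from above).
- tab (a point): centre of the grip tab on top of the loose red module, which stands upright on the bench: tab 24 mm wide (y), 14 mm thick (x), 28 mm high (z); its centre is 84 mm above the module's underside. The module is 98 mm high in all and the same front and back.
- eye_bar (a point): middle of the underside of the module's eye bar, 63 mm above its underside, 21 mm below the tab's centre. The bar (10 mm in x, 46 mm in y, 7 mm high) is what rests on the arm. Below it the eye: a window 34 mm wide (y), 27 mm high, right through along x; below that the white body, 26 (x) by 46 (y) by 36 mm.
- module: the whole red module, 0.08 to 0.17 kg: origin at the centre of its underside, z up, x through the eye
- meter_mid (a point): centre of a grey analogue multimeter lying flat, 130 by 90 by 34 mm, its dial knob up to 42 mm: leave alone
- phone_mid (a point): centre of a black phone lying flat, 150 by 72 by 9 mm: leave alone
- plug_mid (a point): centre of a small white plug-in component, 40 by 26 by 26 mm, with two 16 mm brass pins on its +x end: leave alone

How it is judged:
By the outcome, as a careful person would: the job done as asked, in the order asked, and still so for the second after the job is handed in, with the robot touching nothing.
It also fails if it takes over 64 s, if anything falls off the work surface, if the arm or the gripper's body presses on something with over 40 N, if the wrist force passes 120 N, or if a joint passes its speed limit or range.

ROBOT

A 6-joint arm with a two-finger parallel gripper is mounted at the origin on the work surface. World frame = base frame: x ahead of the robot, y to its left, z up, the work surface at z = 0. Lengths are in mm, angles in degrees, forces in N, time in s.
With the tool pointing down it reaches from about 350 to 975 mm from the base axis. Payload 4.9 kg.
Tool frame: the origin (TCP) lies at the very end of the fingers, on their centre line; the grasp point (between the pads) lies 19 mm behind it; z points along the fingers, x is the direction in which the jaws open and shut, and the axes are right-handed (so a half turn about z gives the same grasp; the last joint's range is limited). The gripper opens to 85 mm and grips with 20 to 120 N. Pads are 22 mm wide; open, the fingers measure 114 mm over their backs; the gripper's body (76 mm by 85 mm) begins 54 mm behind the grasp point. The pads swing forward as they close: fully open they stand 13 mm farther back than shut.
Start: joints at [64.171, 3.019, 92.412, -0, 84.569, -6.818], TCP at [203.58, 590.895, 231.304] pointing down, gripper open.
Joint ranges: [-172.51, 172.51], [-57.92, 126.97], [3.15, 148.05], [-58.71, 238.71], [5.1, 150.11], [-179.66, 179.66]. Speed limits (degrees/s): [147.25, 147.25, 180, 180, 180, 180].

INTERFACE

Orientations are given as [roll, pitch, yaw] about the fixed x, y, z axes, in that order (R = Rz(yaw) Ry(pitch) Rx(roll)).
In Python, from cell import readout, eyes, manip gives the robot as it stands.
- The arm moves only by the tool jog_arm, never from a script. Its argument "motion" is a list of rows, each a list of 3 entries, a list of its own where there are three numbers: the gripper's target within -1 to 1 (shut at 1, half-way at 0, fully open at -1), then the shift along the world's x, y, z in mm, then the turn, a rotation vector about the world's x, y, z in degrees. In form: [[claw, [x, y, z], [rx, ry, rz]], ...]. A call has 1 to 20 rows; each row is the pose to reach, as a shift and turn from the pose measured when the call began; what a row does not reach only later rows make up. A row lasts 1/12 s, in which the tool goes at most 41.7 mm and 7.16 degrees, less where a joint would pass 70% of its speed; a pose out of reach is approached as far as the arm can. A call with a gripper value outside its range is refused whole. The fingers move at their own pace and stop on an object; "squeeze" is the grip in N (left out, the last holds). Time passes only in rows, so rows that repeat a pose let the fingers close. It gives the time, the measured TCP pose, the force and the opening at its end, in the units of the state.
- readout.sense(): the state, without advancing time (a new reading comes with each control period).
- eyes.capture(name): name is "side" or "top"; returns a dict with "img" (384x512x3 uint8, blue, green, red), "mtx" (3x3 intrinsics, pixels), "k1" (the pictures are not rectified: a ray, as slopes to the right and down, at radius r is drawn at 1 + k1 r^2 times it, then the intrinsics apply), "position" and "rotation" of the camera in the world. Camera axes: x right, y down, z forward; pixel columns grow to the right and rows downward; lengths in mm; the calibration is good to about 2 mm. A picture is of the moment at which its call begins. There is no depth.
- manip.job_done(): hands the job in, once; it reports no verdict.
The state is a dict: "t": time; "joint_positions": joint angles; "qd": joint speeds; "tau": joint torques, N m; "tool_pos": TCP position; "tool_rot": TCP orientation; "contact_force": force on the tool from outside, world axes, zero at the start; "torque": the same for the moment, N m; "grip_width": finger opening in mm.
Only numpy, scipy, OpenCV 4.12 (cv2) and the standard library are available. Lean on these libraries where they do the work, as an engineer would, in place of code of your own. Each camera call takes 0.05 s, during which the arm holds its last target. There are 200 camera calls.

## Working session

There is one attempt and no reset: what is moved stays moved. The work goes in short steps, Python scripts to look and compute and a tool call to move; the robot and the scene stay as the last step left them, time stands still between calls to the robot, and variables do not carry over. Pictures are saved under pics/ and viewed, about 8 in all and at most 12, crops included, and the job is handed in when it is done.

Besides the shell and the picture viewer there is one more tool, called after ">>>" as name(argument=value, ...), one argument or row to a line, values as JSON. jog_arm: Moves the arm, as the interface text tells. Its arguments: {"type":"object","properties":{"motion":{"type":"array"},"squeeze":{"type":"number"}},"required":["motion"]}

```bash
mkdir -p pics; cat > h.py <<'E'
import numpy as np, cv2
from cell import readout, eyes, manip
def ray(c,uv):
    K=c["mtx"]; K=np.array(K); d=np.array([(uv[0]-K[0,2])/K[0,0],(uv[1]-K[1,2])/K[1,1]])
    s=d.copy()
    for _ in range(20): s=d/(1+c["k1"]*(s@s))
    return np.array(c["position"]),np.array(c["rotation"])@np.array([s[0],s[1],1])
def onz(c,uv,z):
    p,d=ray(c,uv); return p+d*(z-p[2])/d[2]
def two(c1,u1,c2,u2):
    p,d=ray(c1,u1);q,e=ray(c2,u2)
    st=np.linalg.lstsq(np.c_[d,-e],q-p,rcond=None)[0]
    a=p+d*st[0];b=q+e*st[1]; return (a+b)/2,np.linalg.norm(a-b)
def proj(c,P):
    s=np.array(c["rotation"]).T@(np.array(P)-c["position"]); s=s[:2]/s[2]
    s=s*(1+c["k1"]*(s@s)); K=np.array(c["mtx"]); return s*[K[0,0],K[1,1]]+K[:2,2]
def blobs(img,lo,hi,amin=15):
    h=cv2.cvtColor(img,cv2.COLOR_BGR2HSV)
    m=cv2.inRange(h,np.array(lo),np.array(hi)) 
    if lo[0]<=8 and hi[0]<=12: m|=cv2.inRange(h,np.array([172,lo[1],lo[2]]),np.array([179,255,255]))
    n,l,s,ce=cv2.connectedComponentsWithStats(m)
    return [(s[i].tolist(),ce[i].round(1).tolist()) for i in range(1,n) if s[i,4]>=amin]
E
python3 - <<'E'
from h import *
print(readout.sense())
for n in("side","top"):
    c=eyes.capture(n); cv2.imwrite(f"pics/{n}0.png",c["img"])
    print(n,c["mtx"],c["k1"],c["position"],c["rotation"])
    print("red",blobs(c["img"],[0,120,80],[6,255,255])); print("yel",blobs(c["img"],[22,120,100],[34,255,255]))
E
cd pics; python3 -c "
import cv2
for n in('side0','top0'): cv2.imwrite(n+'b.png',cv2.resize(cv2.imread(n+'.png'),(800,600),interpolation=2))"
```

```text
{'t': 0.0, 'joint_positions': array([ 6.41696933e+01,  3.05676936e+00,  9.24922958e+01, -4.56330652e-04,
        8.45666804e+01, -6.81690360e+00]), 'qd': array([-0.06115319,  0.02039007, -0.09162861,  0.08039592, -0.00060361,
       -0.00677252]), 'tau': array([ 9.17788602e-04, -3.93696356e+01, -3.70175171e+01, -2.69451175e-05,
        7.23664052e-03,  8.48979852e-06]), 'tool_pos': array([203.33701578, 590.34838388, 230.06617212]), 'tool_rot': array([-1.79986712e+02,  1.14981239e-01,  7.09866539e+01]), 'contact_force': array([-0.04617957, -0.69453827, -0.38101023]), 'torque': array([-0.04750786, -0.00901416,  0.00588781]), 'grip_width': 85.32527047748046}
side [[437.14968134   0.         262.37396093]
 [  0.         437.14968134 202.43897436]
 [  0.           0.           1.        ]] -0.05238440380586219 [ 339.69782638 -798.53991008  611.66705672] [-123.12804292   -0.85097133  -11.08749305]
red [([26, 113, 53, 40, 1234], [57.4, 128.7]), ([0, 127, 26, 77, 559], [6.2, 172.5]), ([192, 128, 8, 6, 40], [195.5, 130.1]), ([6, 130, 19, 52, 114], [10.4, 153.6]), ([0, 207, 84, 82, 4281], [30.
[... 485 characters left out ...]
, 139, 17, 13, 103], [334.2, 143.7]), ([408, 144, 40, 25, 104], [427.6, 156.3]), ([324, 149, 10, 6, 16], [328.4, 151.4]), ([240, 187, 6, 11, 47], [242.4, 191.9]), ([85, 212, 4, 10, 38], [86.5, 216.5]), ([470, 290, 12, 9, 78], [475.5, 293.9]), ([240, 313, 53, 39, 659], [270.0, 326.2]), ([0, 317, 26, 13, 200], [9.9, 323.5]), ([0, 331, 80, 53, 2149], [26.3, 365.6]), ([60, 342, 48, 39, 951], [90.3, 356.4]), ([258, 347, 35, 17, 91], [275.8, 356.3]), ([256, 350, 12, 8, 23], [260.4, 353.5]), ([270, 359, 21, 18, 98], [283.0, 367.6]), ([224, 362, 9, 13, 58], [228.5, 367.3])]
yel [([279, 54, 91, 54, 4337], [324.1, 80.4]), ([0, 65, 49, 120, 5354], [22.4, 125.1]), ([244, 151, 8, 8, 20], [247.5, 154.5])]
```

View pics/side0b.png

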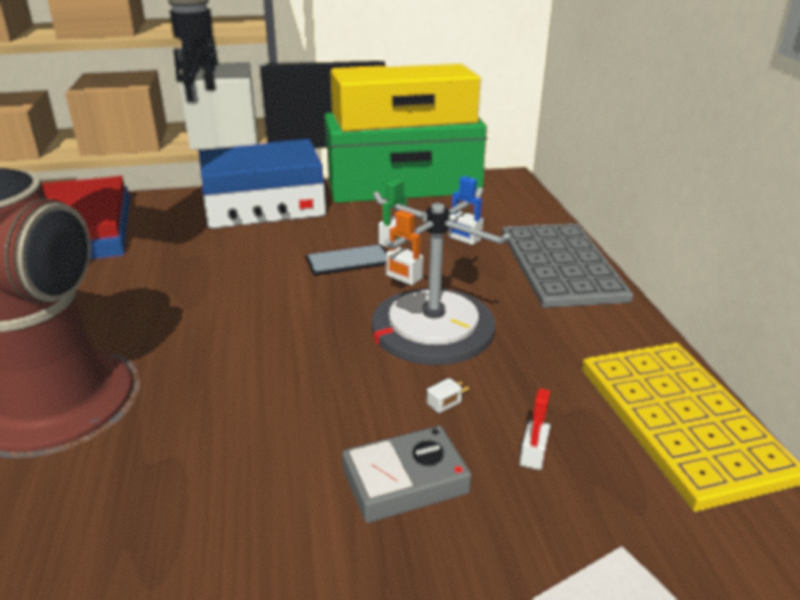

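View pics/top0b.png

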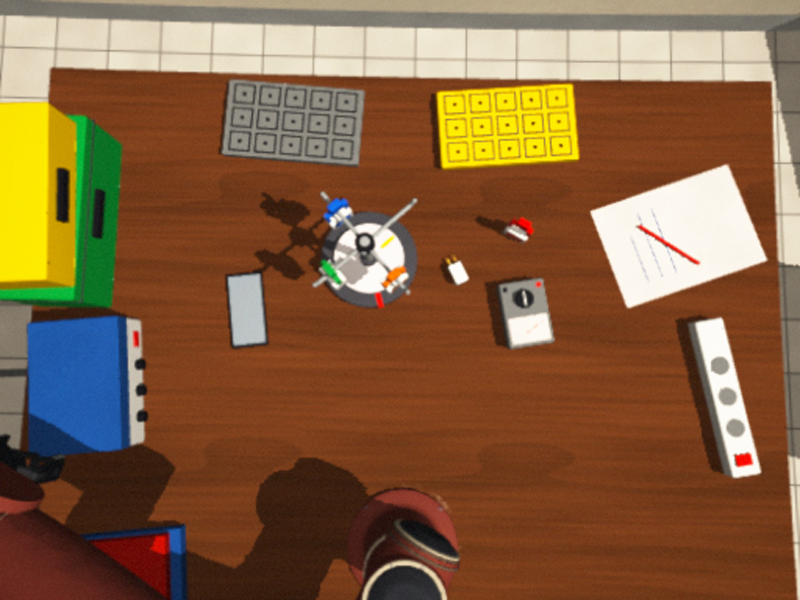

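```bash
python3 - <<'E'
from h import *
import pickle
t=eyes.capture("top"); s=eyes.capture("side")
pickle.dump((t,s),open("c0.pkl","wb"))
E
cat >> h.py <<'E'
from scipy.spatial.transform import Rotation as Ro
_p=proj;_r=ray
def fix(c):
    R=np.array(c["rotation"])
    if R.ndim==1: c["rotation"]=Ro.from_euler("xyz",R,degrees=True).as_matrix()
    return c
def cap(n): return fix(eyes.capture(n))
def crop(c,x0,y0,w,h,k,name):
    im=cv2.resize(c["img"][y0:y0+h,x0:x0+w],None,fx=k,fy=k,interpolation=cv2.INTER_CUBIC)
    for x in range((x0//20+1)*20,x0+w,20): cv2.putText(im,str(x),(int((x-x0+.5)*k)-10,8),0,.33,(255,0,255),1); cv2.line(im,(int((x-x0+.5)*k),10),(int((x-x0+.5)*k),16),(255,0,255),1)
    for y in range((y0//20+1)*20,y0+h,20): cv2.putText(im,str(y),(0,int((y-y0+.5)*k)+4),0,.33,(255,0,255),1); cv2.line(im,(22,int((y-y0+.5)*k)),(28,int((y-y0+.5)*k)),(255,0,255),1)
    cv2.imwrite(name,im)
E
python3 - <<'E'
from h import *
import pickle
t,s=[fix(c) for c in pickle.load(open("c0.pkl","rb"))]
crop(t,195,115,160,90,5,"pics/t1.png"); crop(s,205,105,200,145,4,"pics/s1.png")
print("mark top",onz(t,(242.4,191.9),18),"side",onz(s,(243.6,213.7),18))
print("arrow top",onz(t,(247.5,154.5),30))
print("mast top",onz(t,(233.3,154),212),"side",onz(s,(279,132),212))
print("tabtop",onz(t,(334.2,143.7),90), "side red mid", onz(s,(344.9,263.6),78))
E
```

```text
mark top [473.16561085  55.16971136  18.        ] side [469.64569275  51.91927989  18.        ]
arrow top [590.04968296  41.51915483  30.        ]
mast top [556.95720963  76.36779303 212.        ] side [555.09218546  77.00929955 212.        ]
tabtop [ 616.68528637 -218.11754496   90.        ] side red mid [ 615.56379575 -226.83079034   78.        ]
```

View pics/t1.png

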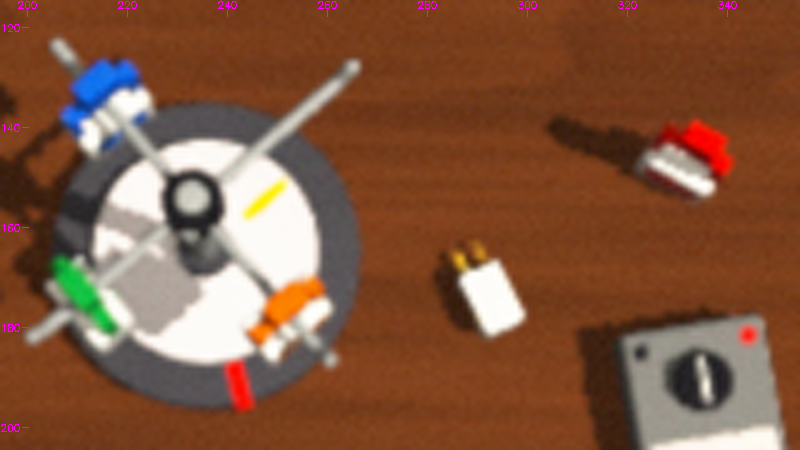

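View pics/s1.png

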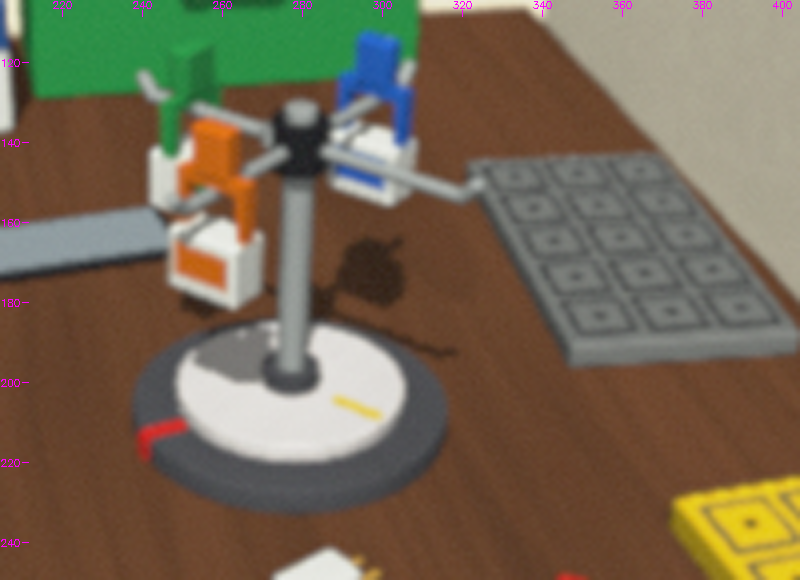

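```bash
python3 - <<'E'
from h import *
import pickle
t,s=[fix(c) for c in pickle.load(open("c0.pkl","rb"))]
print("uptip",two(t,(265.4,127.5),s,(325.5,149.7)))
A=np.array([556,76.5])
p,d=ray(s,(305,147.5)); # mid bar ray against vertical plane of arm angle -45.8
for uv in((295,144.5),(305,147),(315,151)):
    p,d=ray(s,uv); a=np.radians(-45.8); n=np.array([-np.sin(a),np.cos(a),0])
    k=((np.r_[A,0]-p)@n)/(d@n); q=p+k*d; print("bar",uv,q.round(1),np.hypot(*(q[:2]-A)))
for e in((245,157),(251,151)): print("stripe",onz(t,e,30))
for c,n in((t,"t"),(s,"s")):
    h=cv2.cvtColor(c["img"],cv2.COLOR_BGR2HSV); m=cv2.inRange(h,(0,110,70),(8,255,255))|cv2.inRange(h,(172,110,70),(179,255,255))
    w=np.zeros_like(m); x,y,W,H=(318,132,30,25) if n=="t" else (330,240,30,50); w[y:y+H,x:x+W]=m[y:y+H,x:x+W]
    cs=max(cv2.findContours(w,0,1)[0],key=cv2.contourArea); print(n,cv2.boundingRect(cs)); print(cs[:,0].tolist())
crop(t,310,125,40,40,10,"pics/t2.png"); crop(s,325,242,40,60,10,"pics/s2.png")
a=cv2.imread("pics/t2.png");b=cv2.imread("pics/s2.png"); a=cv2.copyMakeBorder(a,0,200,0,0,0); cv2.imwrite("pics/m2.png",np.hstack([a,b]))
E
```

```text
uptip (array([634.85390824,  -9.17039029, 203.62765375]), np.float64(2.771637894454888))
bar (295, 144.5) [585.   46.7 193.4] 41.62557065732463
bar (305, 147) [602.7  28.5 194.6] 66.96467018988653
bar (315, 151) [620.1  10.6 192.4] 91.97763740521434
stripe [581.9561362   49.17791458  30.        ]
stripe [601.39712965  30.77995823  30.        ]
t (324, 138, 18, 14)
[[334, 138], [333, 139], [332, 139], [331, 140], [330, 140], [329, 139], [328, 139], [327, 140], [326, 141], [326, 142], [325, 143], [324, 142], [325, 143], [325, 144], [326, 144], [327, 143], [328, 143], [329, 143], [330, 144], [331, 144], [332, 145], [333, 145], [334, 146], [335, 147], [336, 148], [337, 149], [337, 150], [338, 151], [339, 151], [339, 150], [340, 149], [341, 148], [341, 147], [341, 146], [340, 145], [340, 144], [340, 143], [340, 142], [339, 141], [338, 141], [337, 140], [336, 140], [335, 139]]
s (340, 248, 13, 38)
[[344, 248], [344, 249], [343, 250], [343, 251], [343, 252], [342, 253], [342, 254], [342, 255], [341, 256], [341, 257], [341, 258], [341, 259], [341, 260], [341, 261], [341, 262], [340, 263], [340, 264], [340, 265], [340, 266], [340, 267], [340, 268], [341, 269], [341, 270], [341, 271], [341, 272], [341, 273], [340, 274], [340, 275], [340, 276], [340, 277], [340, 278], [340, 279], [340, 280], [340, 281], [340, 282], [340, 283], [340, 284], [341, 284], [342, 285], [343, 284], [343, 283], [343, 282], [344, 281], [344, 280], [344, 279], [344, 278], [344, 277], [344, 276], [344, 275], [345, 274], [345, 273], [345, 272], [346, 271], [347, 270], [348, 269], [349, 268], [349, 267], [349, 266], [349, 265], [349, 264], [350, 263], [350, 262], [350, 261], [350, 260], [350, 259], [350, 258], [350, 257], [351, 256], [351, 255], [351, 254], [351, 253], [352, 252], [352, 251], [352, 250], [351, 249], [350, 249], [349, 248], [348, 248], [347, 248], [346, 248], [345, 248]]
```

View pics/m2.png

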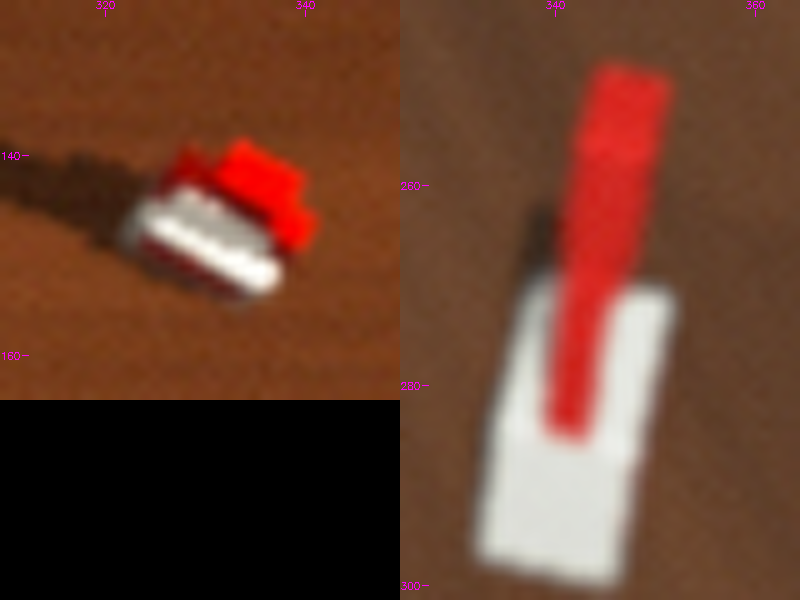

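```bash
python3 - <<'E'
from h import *
import pickle
t,s=[fix(c) for c in pickle.load(open("c0.pkl","rb"))]
a=onz(s,(332.5,296.5),0);b=onz(s,(346.5,300),0);print("side bottom corners",a,b,np.linalg.norm(a-b),np.degrees(np.arctan2(*(b-a)[1::-1])),(a+b)/2)
a=onz(s,(344.8,248.2),98);b=onz(s,(351.6,249.6),98);print("side tab top edge",a,b,np.linalg.norm(a-b),np.degrees(np.arctan2(*(b-a)[1::-1])))
for l,z in((((325,147),(337,153)),36),(((324,149.5),(334.5,154.5)),10),(((333.8,138.6),(340.2,142)),98)):
    a,b=[onz(t,u,z) for u in l];print("top",z,a,b,np.linalg.norm(a-b),np.degrees(np.arctan2(*(b-a)[1::-1])))
print("tab top face c",onz(t,(335.6,142),98), two(t,(335.6,142),s,(347.5,249.5)))
E
```

```text
side bottom corners [ 598.69752186 -230.73239968    0.        ] [ 622.30210059 -244.5965441     0.        ] 27.375000230809512 -30.427837371779578 [ 610.49981123 -237.66447189    0.        ]
side tab top edge [ 620.10000232 -206.89397044   98.        ] [ 631.21020879 -213.07498142   98.        ] 12.71383437927141 -29.088775139029742
top 36 [ 617.3616706  -199.98844669   36.        ] [ 599.05792483 -237.30487809   36.        ] 41.563724112028744 -116.12799548134676
top 10 [ 614.61261825 -201.29864806   10.        ] [ 599.09461069 -234.61432644   10.        ] 36.752455489142456 -114.97548842049213
top 98 [ 630.3532477  -215.37177679   98.        ] [ 620.41116601 -234.32346589   98.        ] 21.401203427135382 -117.68156415669901
tab top face c [ 620.16649722 -220.70717981   98.        ] (array([ 619.2184717 , -219.48912627,  105.02201702]), np.float64(1.2058558927095133))
```

>>> jog_arm(
  motion=[
    [1,[40,-30,20],[0,0,0]],
    [1,[70,-60,30],[0,0,0]],
    [1,[100,-90,40],[0,0,0]],
    [1,[130,-120,40],[0,0,0]],
    [1,[160,-150,40],[0,0,0]],
    [1,[190,-180,40],[0,0,0]],
    [1,[220,-210,40],[0,0,0]],
    [1,[250,-240,40],[0,0,0]],
    [1,[280,-270,40],[0,0,0]],
    [1,[310,-300,40],[0,0,0]],
    [1,[340,-330,40],[0,0,0]],
    [1,[365,-360,40],[0,0,0]],
    [1,[390,-390,40],[0,0,0]],
    [1,[410,-420,40],[0,0,0]],
    [1,[430,-450,40],[0,0,0]],
    [1,[445,-480,40],[0,0,0]],
    [1,[452,-510,40],[0,0,0]],
    [1,[452,-530,40],[0,0,0]],
    [1,[452,-530,40],[0,0,0]],
    [1,[452,-530,40],[0,0,0]],
  ],
)

```text
t: 1.87
tool_pos: [655.4, 59.6, 270.1]
tool_rot: [-179.9, 0.1, 70.9]
contact_force: [0.2, 0.8, -0.4]
grip_width: 0.2
```

>>> jog_arm(
  motion=[
    [1,[-6,0,-38],[0,0,0]],
    [1,[-6,0,-76],[0,0,0]],
    [1,[-6,0,-98],[0,0,0]],
    [1,[-9,-11,-98],[0,0,0]],
    [1,[-13,-22,-98],[0,0,0]],
    [1,[-18,-32,-98],[0,0,0]],
    [1,[-23,-39,-98],[0,0,0]],
    [1,[-28,-45,-98],[0,0,0]],
    [1,[-33,-51,-98],[0,0,0]],
    [1,[-40,-57,-98],[0,0,0]],
    [1,[-46,-62,-98],[0,0,0]],
    [1,[-53,-66,-98],[0,0,0]],
    [1,[-61,-70,-98],[0,0,0]],
    [1,[-69,-73,-98],[0,0,0]],
    [1,[-76,-75,-98],[0,0,0]],
    [1,[-85,-77,-98],[0,0,0]],
    [1,[-93,-78,-98],[0,0,0]],
    [1,[-101,-78,-98],[0,0,0]],
    [1,[-109,-78,-98],[0,0,0]],
    [1,[-109,-78,-98],[0,0,0]],
  ],
)

```text
t: 3.53
tool_pos: [544.6, -18.6, 171.8]
tool_rot: [-179.8, 0.1, 70.9]
contact_force: [0.6, -0.7, -0.0]
grip_width: 0.1
```

```bash
python3 - <<'E'
from h import *
print(readout.sense()["tool_pos"])
t=cap("top"); s=cap("side")
crop(t,190,100,100,100,4,"pics/a.png"); crop(s,215,105,100,100,4,"pics/b.png")
cv2.imwrite("pics/p3.png",np.hstack([cv2.imread("pics/a.png"),cv2.imread("pics/b.png")]))
for b in blobs(t["img"],[22,120,100],[34,255,255],8):
    if 200<b[1][0]<275 and 120<b[1][1]<200:
        q=onz(t,b[1],30); print(b,q,np.degrees(np.arctan2(q[1]-76.5,q[0]-556)))
E
```

```text
[544.64445771 -18.55379503 171.79826996]
([248, 168, 8, 4, 17], [251.4, 169.6]) [542.50632284  28.32595434  30.        ] -105.64769937844513
```

View pics/p3.png

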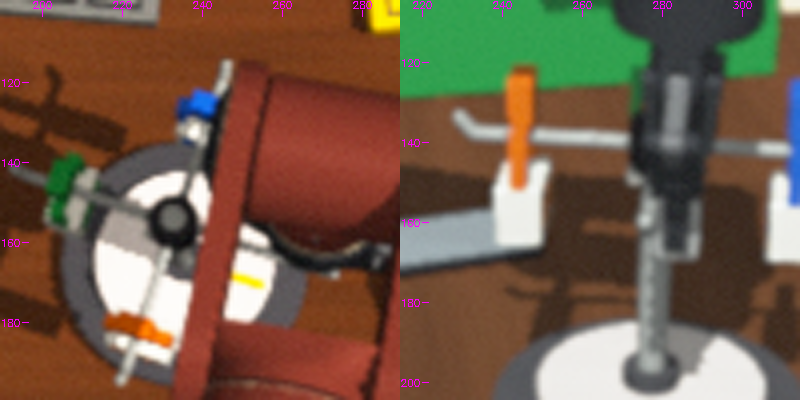

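>>> jog_arm(
  motion=[
    [1,[-8,2,0],[0,0,0]],
    [1,[-16,4,0],[0,0,0]],
    [1,[-24,7,0],[0,0,0]],
    [1,[-32,10,0],[0,0,0]],
    [1,[-39,14,0],[0,0,0]],
    [1,[-46,19,0],[0,0,0]],
    [1,[-52,24,0],[0,0,0]],
    [1,[-58,30,0],[0,0,0]],
    [1,[-63,36,0],[0,0,0]],
    [1,[-67,42,0],[0,0,0]],
    [1,[-67,42,0],[0,0,0]],
  ],
)

```text
t: 4.55
tool_pos: [477.4, 24.5, 171.6]
tool_rot: [-179.8, 0.1, 70.9]
contact_force: [0.6, -0.4, 1.0]
grip_width: 0.2
```

```bash
cat >> h.py <<'E'
def look():
    t=cap("top"); s=cap("side"); print(readout.sense()["tool_pos"])
    for c in(t,s):
        for lo,hi,z,n in(([22,110,90],[34,255,255],30,"arrow"),([0,120,80],[6,255,255],18,"mark")):
            for b in blobs(c["img"],lo,hi,5):
                q=onz(c,b[1],z); r=np.hypot(q[0]-556,q[1]-76.5)
                if r<105: print(n,b,q.round(1),r.round(1),np.degrees(np.arctan2(q[1]-76.5,q[0]-556)).round(1))
    return t,s
E
python3 -c "
from h import *
look()"
```

```text
[477.77063457  23.96411356 171.42104248]
mark ([241, 190, 5, 8, 29], [242.8, 193.7]) [467.5  53.8  18. ] 91.3 -165.6
arrow ([256, 204, 10, 4, 13], [260.4, 205.4]) [512.4  62.6  30. ] 45.8 -162.3
mark ([239, 210, 13, 11, 64], [243.7, 213.5]) [470.   52.7  18. ] 89.2 -164.5
```

>>> jog_arm(
  motion=[
    [1,[0,2,0],[0,0,0]],
    [1,[-1,4,0],[0,0,0]],
    [1,[-1,4,0],[0,0,0]],
    [1,[-1,4,0],[0,0,0]],
    [1,[0,-10,0],[0,0,0]],
    [1,[5,-45,0],[0,0,0]],
    [0,[10,-80,30],[0,0,0]],
    [0,[20,-115,60],[0,0,0]],
    [0,[30,-150,90],[0,0,0]],
    [0,[40,-170,100],[0,0,0]],
    [0,[40,-170,100],[0,0,0]],
  ],
)

```text
t: 5.57
tool_pos: [520.9, -151.2, 277.0]
tool_rot: [179.7, 0.2, 70.6]
contact_force: [-0.1, 0.3, 1.0]
grip_width: 42.8
```

```bash
python3 -c "
from h import *
t,s=look()
crop(t,190,115,100,100,4,'pics/a.png'); crop(s,215,105,100,125,4,'pics/b.png')
cv2.imwrite('pics/p4.png',np.hstack([cv2.copyMakeBorder(cv2.imread('pics/a.png'),0,100,0,0,0),cv2.imread('pics/b.png')]))"
```

```text
[ 518.25164555 -146.8022385   272.01499214]
mark ([240, 187, 6, 11, 45], [242.3, 192.1]) [472.5  55.5  18. ] 86.1 -165.9
arrow ([256, 204, 10, 4, 13], [260.2, 205.2]) [512.1  63.5  30. ] 45.8 -163.5
mark ([239, 210, 13, 11, 65], [243.6, 213.7]) [469.6  51.9  18. ] 89.8 -164.1
```

View pics/p4.png

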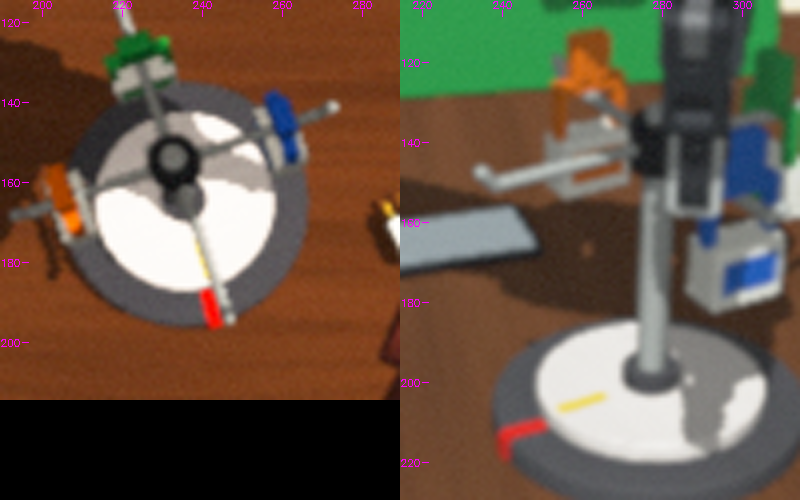

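```bash
cat > ang.py <<'E'
from h import *
def fitc(P):
    A=np.c_[2*P,np.ones(len(P))]; x=np.linalg.lstsq(A,(P**2).sum(1),rcond=None)[0]; return x[:2],np.sqrt(x[2]+x[:2]@x[:2])
def axis(c,top):
    # foot upper... use turntable: white, top-face outline points
    h=cv2.cvtColor(c["img"],cv2.COLOR_BGR2HSV); g=cv2.GaussianBlur(c["img"],(0,0),.7).max(2).astype(float)
    ctr=np.array([556,76.5]);P=[]
    for a in np.radians(np.arange(0,360,3)):
        rs=np.arange(60,80,.5); uv=np.array([proj(c,[ctr[0]+r*np.cos(a),ctr[1]+r*np.sin(a),30]) for r in rs]).astype(np.float32)
        v=cv2.remap(g.astype(np.float32),uv[None,:,0],uv[None,:,1],1)[0]
        d=np.diff(v); k=d.argmin()
        if v[0]>170 and v[min(k+6,len(v)-1)]<110: P.append(ctr+rs[k]*np.array([np.cos(a),np.sin(a)]))
    P=np.array(P)
    for _ in range(3):
        x,r=fitc(P); e=abs(np.hypot(*(P-x).T)-r); P=P[e<1.5+0*e]
    return x,r,len(P)
if __name__=="__main__":
    t,s=cap("top"),cap("side")
    at=axis(t,1);as_=axis(s,0);print(at,as_)
    def an(q,a): return q.round(1),np.hypot(*(q[:2]-a)).round(1),np.degrees(np.arctan2(q[1]-a[1],q[0]-a[0])).round(1)
    for c,a,n in((t,at[0],"top"),(s,as_[0],"side")):
        h=cv2.cvtColor(c["img"],cv2.COLOR_BGR2HSV)
        for nm,lo,hi,z,r0,r1 in(("arrow",(20,70,90),(36,255,255),30,25,68),("mark",(0,120,80),(6,255,255),18,72,95)):
            m=cv2.inRange(h,lo,hi)
            if nm=="mark": m|=cv2.inRange(h,(174,120,80),(179,255,255))
            Q=np.array([onz(c,(u,v),z) for v,u in zip(*np.nonzero(m)) if 200<u<290 and 120<v<225]); d=np.hypot(*(Q[:,:2]-a).T)
            Q=Q[(d>r0)&(d<r1)]; print(n,nm,len(Q),an(Q.mean(0),a))
    print("tip", an(onz(t,(247.6,194.3),203),at[0]), an(onz(t,(233.2,154),212),at[0]))
E
python3 ang.py
```

```text
(array([555.68568448,  77.24354258]), np.float64(70.53884853250858), 20) (array([557.89147792,  79.19609615]), np.float64(71.12820348370266), 9)
top arrow 10 (array([509.1,  61.9,  30. ]), np.float64(49.0), np.float64(-161.8))
top mark 33 (array([474.4,  56. ,  18. ]), np.float64(84.1), np.float64(-165.3))
side arrow 28 (array([512.,  64.,  30.]), np.float64(48.4), np.float64(-161.7))
side mark 33 (array([476.5,  59.1,  18. ]), np.float64(83.9), np.float64(-166.1))
tip (array([449.8,  35.8, 203. ]), np.float64(113.7), np.float64(-158.6)) (array([557. ,  76.6, 212. ]), np.float64(1.4), np.float64(-25.6))
```

>>> jog_arm(
  motion=[
    [1,[-15,35,-30],[0,0,0]],
    [1,[-30,70,-65],[0,0,0]],
    [1,[-38,105,-100],[0,0,0]],
    [1,[-38,135,-100],[0,0,0]],
    [1,[-40,155,-100],[0,0,0]],
    [1,[-42,170,-100],[0,0,0]],
    [1,[-42,175,-100],[0,0,0]],
    [1,[-43,179,-100],[0,0,0]],
    [1,[-43,181,-100],[0,0,0]],
    [1,[-43,181,-100],[0,0,0]],
    [1,[-43,181,-100],[0,0,0]],
  ],
)

```text
t: 6.68
tool_pos: [474.4, 35.7, 170.2]
tool_rot: [-179.6, 0.0, 70.9]
contact_force: [0.4, -0.0, -0.4]
grip_width: -0.0
```

>>> jog_arm(
  motion=[
    [1,[2,-15,0],[0,0,0]],
    [1,[8,-50,0],[0,0,0]],
    [0,[20,-85,0],[0,0,0]],
    [-1,[40,-115,0],[0,0,-3]],
    [-1,[60,-145,0],[0,0,-6]],
    [-1,[80,-175,0],[0,0,-9]],
    [-1,[100,-205,0],[0,0,-9]],
    [-1,[120,-230,-10],[0,0,-9]],
    [-1,[140,-250,-20],[0,0,-9]],
    [-1,[146,-255,-20],[0,0,-9]],
    [-1,[146,-255,-20],[0,0,-9]],
    [-1,[146,-255,-20],[0,0,-9]],
  ],
)

```text
t: 7.68
tool_pos: [620.3, -219.6, 150.2]
tool_rot: [-179.6, -0.0, 61.8]
contact_force: [-0.6, -0.3, 0.5]
grip_width: 85.2
```

```bash
python3 ang.py; python3 -c "
from h import *
t,s=cap('top'),cap('side'); print(readout.sense()['tool_pos'],readout.sense()['tool_rot'])
crop(t,195,115,100,100,4,'pics/a.png'); crop(s,305,190,100,125,4,'pics/b.png')
cv2.imwrite('pics/p5.png',np.hstack([cv2.copyMakeBorder(cv2.imread('pics/a.png'),0,100,0,0,0),cv2.imread('pics/b.png')]))"
```

```text
(array([555.75860255,  76.57064331]), np.float64(70.87505597702844), 33) (array([555.74749457,  78.5098955 ]), np.float64(72.69801833852907), 8)
top arrow 0 (array([nan, nan, nan]), np.float64(nan), np.float64(nan))
top mark 8 (array([477.3,  51.4,  18. ]), np.float64(82.4), np.float64(-162.2))
side arrow 22 (array([510.2,  68.4,  30. ]), np.float64(46.7), np.float64(-167.5))
side mark 33 (array([474.5,  58.7,  18. ]), np.float64(83.6), np.float64(-166.3))
tip (array([449.8,  35.8, 203. ]), np.float64(113.5), np.float64(-158.9)) (array([557. ,  76.6, 212. ]), np.float64(1.2), np.float64(3.2))
[ 620.20663018 -218.44276791  151.08293086] [-1.79677288e+02  2.00681696e-03  6.19376492e+01]ang.py:27: RuntimeWarning: Mean of empty slice.
  Q=Q[(d>r0)&(d<r1)]; print(n,nm,len(Q),an(Q.mean(0),a))
  ret = um.true_divide(
```

View pics/p5.png

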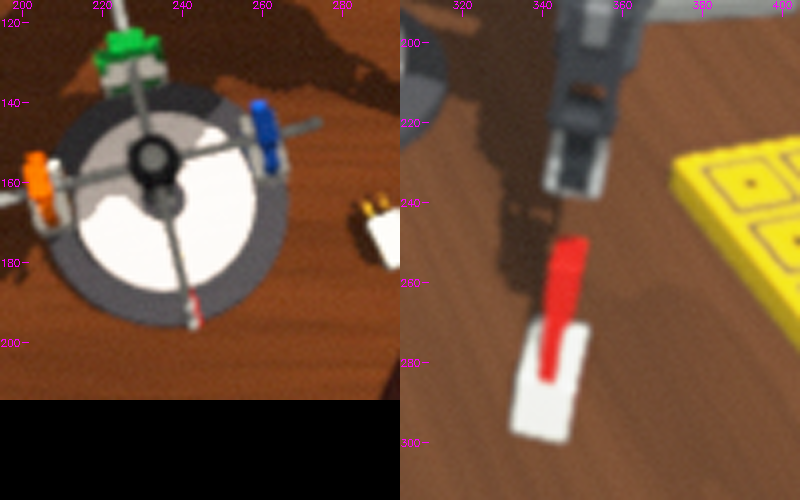

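>>> jog_arm(
  motion=[
    [-1,[0,0,-25],[0,0,0]],
    [-1,[0,0,-50],[0,0,0]],
    [-1,[0,0,-70],[0,0,0]],
    [-1,[0,0,-77],[0,0,0]],
    [-1,[0,0,-77],[0,0,0]],
    [-1,[0,0,-77],[0,0,0]],
    [0.4,[0,0,-77],[0,0,0]],
    [0.4,[0,0,-77],[0,0,0]],
    [0.6,[0,0,-77],[0,0,0]],
    [1,[0,0,-77],[0,0,0]],
    [1,[0,0,-77],[0,0,0]],
    [1,[0,0,-77],[0,0,0]],
    [1,[0,0,-77],[0,0,0]],
    [1,[0,0,-77],[0,0,0]],
  ],
  squeeze=50,
)

```text
t: 9.05
tool_pos: [620.6, -218.6, 74.7]
tool_rot: [-179.7, -0.0, 61.9]
contact_force: [0.2, -0.2, 2.9]
grip_width: 22.9
```

```bash
python3 -c "
from h import *
t=cap('top');a=np.array([556,76.8])
for u in((243.3,195.8),(243,196.5)):
  for z in (200,203):
    q=onz(t,u,z);print(q,np.hypot(*(q[:2]-a)),np.degrees(np.arctan2(q[1]-a[1],q[0]-a[0])))
q=onz(t,(238.5,171),190);print(q)
print(readout.sense())
"
```

```text
[445.83757606  47.2890979  200.        ] 114.0467140779427 -165.00341165764468
[445.588148    47.21022082 203.        ] 114.30805787523333 -164.99757309425962
[443.9357168   48.05219621 200.        ] 115.69286836816026 -165.6121904778304
[443.69144696  47.97124946 203.        ] 115.94959225483584 -165.60343877305618
[514.29307563  62.17855698 190.        ]
{'t': 9.1, 'joint_positions': array([-2.58891182e+01,  1.53334738e+01,  9.42941839e+01,  1.85594851e-02,
        7.06411499e+01, -8.78276948e+01]), 'qd': array([ 0.10270161,  0.05271591,  0.04074094,  0.0608776 , -0.00973823,
       -0.03914904]), 'tau': array([ 6.08757860e-02, -4.30936325e+01, -3.19830680e+01, -3.36408766e-02,
       -1.06393041e-01,  1.10838708e-02]), 'tool_pos': array([ 620.58463698, -218.62175323,   74.71593682]), 'tool_rot': array([-1.79730722e+02, -7.27943687e-03,  6.19323663e+01]), 'contact_force': array([-0.37325663, -0.22809316,  3.26113888]), 'torque': array([ 0.02811874,  0.12249923, -0.027842  ]), 'grip_width': 22.82883383741075}
```

>>> jog_arm(
  motion=[
    [1,[0,0,10],[0,0,0]],
    [1,[0,0,40],[0,0,0]],
    [1,[0,0,75],[0,0,0]],
    [1,[-10,5,110],[0,0,0]],
    [1,[-35,20,140],[0,0,5]],
    [1,[-65,36,160],[0,0,10]],
    [1,[-95,52,160],[0,0,15]],
    [1,[-125,70,160],[0,0,20]],
    [1,[-150,88,160],[0,0,25]],
    [1,[-170,112,160],[0,0,30]],
    [1,[-185,140,160],[0,0,35]],
    [1,[-195,170,160],[0,0,40]],
    [1,[-202,200,160],[0,0,42.3]],
    [1,[-205,230,155],[0,0,42.3]],
    [1,[-205,250,147],[0,0,42.3]],
    [1,[-205,260,144],[0,0,42.3]],
    [1,[-205,260,144],[0,0,42.3]],
    [1,[-205,260,144],[0,0,42.3]],
    [1,[-205,260,144],[0,0,42.3]],
  ],
)

```text
t: 10.68
tool_pos: [415.8, 40.5, 219.0]
tool_rot: [-179.7, 0.0, 104.2]
contact_force: [-1.0, 0.1, -0.9]
grip_width: 23.0
```

```bash
python3 -c "
from h import *
t,s=cap('top'),cap('side'); r=readout.sense(); print(r['tool_pos'],r['tool_rot'],r['grip_width'],r['contact_force'])
crop(s,190,100,120,120,6,'pics/p6.png')
P=r['tool_pos']
a=np.radians(194.2)
for n,q in(('eye bar under',P-[0,0,11.7]),('body top',P-[0,0,38.7]),('under',P-[0,0,74.7])): print(n,proj(s,q).round(1))
for z in(185,189): print('armtip bend',z,proj(s,[556+110*np.cos(a),76.8+110*np.sin(a),z]).round(1),'mid',proj(s,[556+60*np.cos(a),76.8+60*np.sin(a),z]).round(1))
"
```

```text
[415.94266214  40.33393391 219.11502472] [-1.79744713e+02  2.23607805e-02  1.04133168e+02] 23.123142621021223 [-0.31073383  0.10602079 -1.2114352 ]
eye bar under [218.6 145.4]
body top [219.1 156.8]
under [219.7 171.5]
armtip bend 185 [233.9 151.8] mid [254.8 147.7]
armtip bend 189 [233.8 150.1] mid [254.9 146.1]
```

View pics/p6.png

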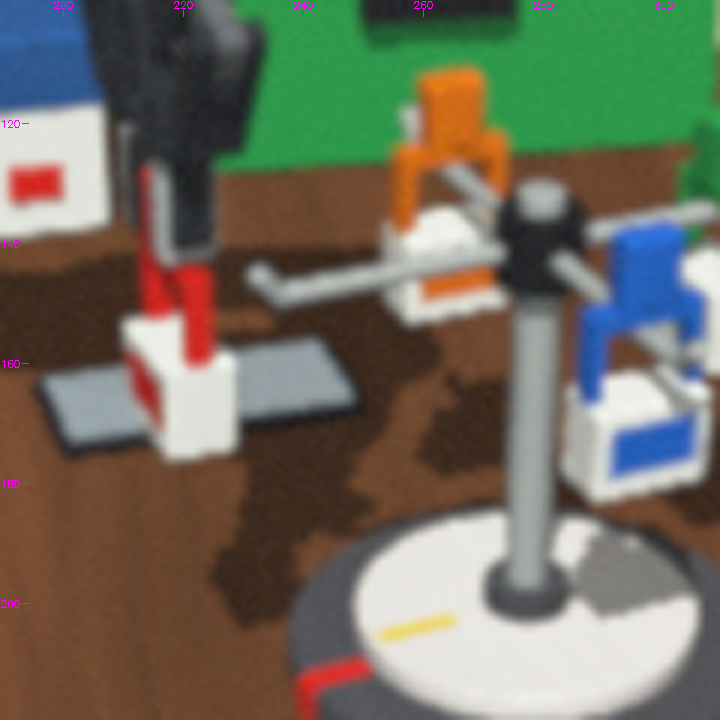

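>>> jog_arm(
  motion=[
    [1,[8,2,0],[0,0,0]],
    [1,[16,4,0],[0,0,0]],
    [1,[24,6,0],[0,0,0]],
    [1,[32,8.5,0],[0,0,0]],
    [1,[40,10.5,0],[0,0,0]],
    [1,[48,13,0],[0,0,0]],
    [1,[56,15,0],[0,0,0]],
    [1,[64,17,0],[0,0,0]],
    [1,[64,17,0],[0,0,0]],
  ],
)

```text
t: 11.53
tool_pos: [481.2, 57.7, 219.1]
tool_rot: [-179.7, 0.0, 104.2]
contact_force: [0.7, -0.1, -0.5]
grip_width: 23.0
```

```bash
python3 -c "
from h import *
s=cap('side'); r=readout.sense(); print(r['tool_pos'],r['tool_rot'],r['grip_width'],r['contact_force'])
crop(s,200,100,100,120,6,'pics/p7.png')"; python3 ang.py 2>/dev/null | grep side
```

```text
[480.46276432  57.54570042 218.98659241] [-1.79706586e+02  1.46797093e-02  1.04160510e+02] 23.06567071013107 [ 0.37154246 -0.06793128 -1.44736508]
```

View pics/p7.png

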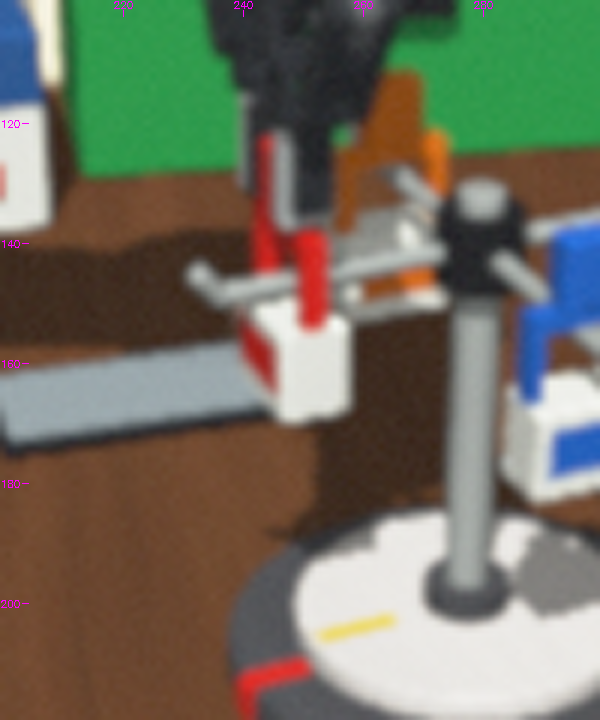

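>>> jog_arm(
  motion=[
    [1,[0,0,-2],[0,0,0]],
    [1,[0,0,-4],[0,0,0]],
    [1,[0,0,-6],[0,0,0]],
    [1,[0,0,-7],[0,0,0]],
    [1,[0,0,-8],[0,0,0]],
    [1,[0,0,-9],[0,0,0]],
    [1,[0,0,-10],[0,0,0]],
    [1,[0,0,-10.5],[0,0,0]],
    [1,[0,0,-11],[0,0,0]],
    [1,[0,0,-11.5],[0,0,0]],
    [1,[0,0,-11.5],[0,0,0]],
  ],
)

```text
t: 12.6
tool_pos: [479.8, 57.4, 207.4]
tool_rot: [-179.7, 0.0, 104.1]
contact_force: [0.5, -0.7, -1.9]
grip_width: 22.9
```

>>> jog_arm(
  motion=[
    [1,[0,0,-0.5],[0,0,0]],
    [1,[0,0,-1],[0,0,0]],
    [1,[0,0,-1.5],[0,0,0]],
    [1,[0,0,-2],[0,0,0]],
    [1,[0,0,-2],[0,0,0]],
  ],
)

```text
t: 13.02
tool_pos: [479.7, 57.4, 205.2]
tool_rot: [-179.7, 0.0, 104.1]
contact_force: [0.0, 0.6, -1.6]
grip_width: 22.9
```

>>> jog_arm(
  motion=[
    [1,[0,0,-0.5],[0,0,0]],
    [1,[0,0,-1],[0,0,0]],
    [1,[0,0,-1.5],[0,0,0]],
    [1,[0,0,-2],[0,0,0]],
    [1,[0,0,-2],[0,0,0]],
  ],
)

```text
t: 13.43
tool_pos: [480.0, 57.4, 204.5]
tool_rot: [-179.7, 0.0, 104.1]
contact_force: [-2.4, 0.1, 5.1]
grip_width: 23.0
```

>>> jog_arm(
  motion=[
    [1,[0,0,0],[0,0,0]],
    [1,[0,0,0],[0,0,0]],
    [0.5,[0,0,0],[0,0,0]],
    [0.4,[0,0,0],[0,0,0]],
    [0.2,[0,0,0],[0,0,0]],
    [0,[0,0,0],[0,0,0]],
    [0,[0,0,0],[0,0,0]],
    [0,[0,0,0],[0,0,0]],
    [0,[0,0,0],[0,0,0]],
  ],
  squeeze=20,
)

```text
t: 14.18
tool_pos: [479.9, 57.4, 204.4]
tool_rot: [-179.7, 0.0, 104.1]
contact_force: [0.1, -0.3, 0.9]
grip_width: 42.8
```

Released; now straight up, then aside to look.

>>> jog_arm(
  motion=[
    [0,[0,0,8],[0,0,0]],
    [0,[0,0,20],[0,0,0]],
    [0,[0,0,40],[0,0,0]],
    [0,[0,0,65],[0,0,0]],
    [0,[0,0,90],[0,0,0]],
    [0,[0,-30,100],[0,0,0]],
    [0,[0,-65,100],[0,0,0]],
    [0,[0,-100,100],[0,0,0]],
    [0,[0,-140,100],[0,0,0]],
    [0,[0,-180,100],[0,0,0]],
    [0,[0,-220,100],[0,0,0]],
    [0,[0,-250,100],[0,0,0]],
    [0,[0,-250,100],[0,0,0]],
  ],
)

```text
t: 15.27
tool_pos: [479.6, -197.4, 305.8]
tool_rot: [-179.7, 0.2, 103.8]
contact_force: [0.4, 0.4, 0.4]
grip_width: 43.2
```

```bash
sed -i 's/Q=Q\[(d>r0).*/Q=Q[(d>r0)\&(d<r1)]; print(n,nm,len(Q),an(Q.mean(0),a),an(Q.mean(0),np.array([556,76.8]))) if len(Q) else 0/' ang.py; python3 ang.py; python3 -c "
from h import *
t,s=cap('top'),cap('side')
crop(t,195,115,100,100,4,'pics/a.png'); crop(s,200,100,100,125,4,'pics/b.png')
cv2.imwrite('pics/p8.png',np.hstack([cv2.copyMakeBorder(cv2.imread('pics/a.png'),0,100,0,0,0),cv2.imread('pics/b.png')]))"
```

```text
(array([556.92489895,  77.15656162]), np.float64(70.09353269135914), 23) (array([557.69099857,  78.79411913]), np.float64(70.90755160947434), 9)
top mark 4 (array([474.5,  50.2,  18. ]), np.float64(86.7), np.float64(-161.9)) (array([474.5,  50.2,  18. ]), np.float64(85.7), np.float64(-161.9))
side arrow 29 (array([510. ,  68.5,  30. ]), np.float64(48.8), np.float64(-167.8)) (array([510. ,  68.5,  30. ]), np.float64(46.7), np.float64(-169.7))
side mark 34 (array([476.1,  59.1,  18. ]), np.float64(83.9), np.float64(-166.4)) (array([476.1,  59.1,  18. ]), np.float64(81.8), np.float64(-167.5))
tip (array([449.8,  35.8, 203. ]), np.float64(114.8), np.float64(-158.9)) (array([557. ,  76.6, 212. ]), np.float64(0.5), np.float64(-87.0))
```

View pics/p8.png

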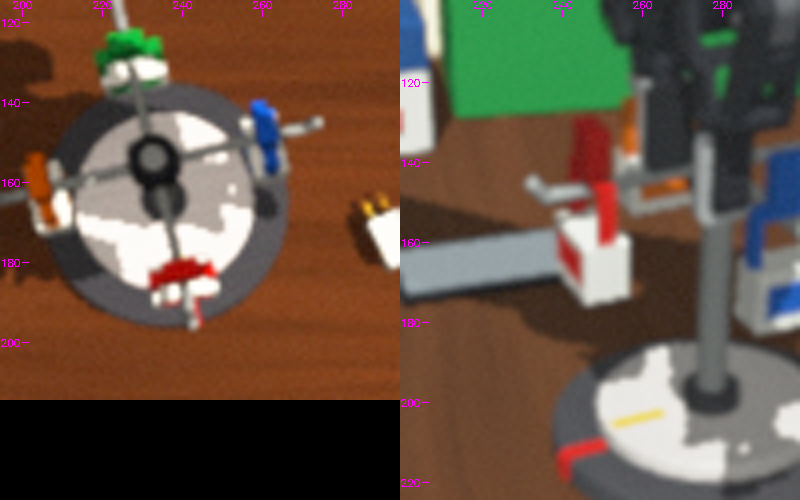

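```bash
python3 -c "
from h import *
print(manip.job_done())"
```

```text
the job is handed in; nothing more can be done
None
```

I turned the rack until its empty arm was over the red mark, hung the red module on that arm by its eye, and handed the job in at about 15 s.

- **Turning:** I pushed the empty arm round about 120° with closed fingers, looked, pushed about 5° more, and looked again before picking up the module.
- **Hanging:** I threaded the eye over the arm's upturned end and lowered in small steps until the force changed from about −1.6 N to +5 N. That puts the arm's centre line about 189 mm above the bench, which agrees with what I measured by eye (189 to 191 mm). I then took off the load, opened the fingers and backed away straight up.
- **Last checks:** The final pictures show the module hanging on the arm at about 78 mm from the axis, with the gripper clear of everything. I never came near the meter, phone or plug, but did not measure them again.
- **Disagreement on alignment:** From above, the arm's tip measured just after the turn lines up with the mark to within about 0.5°. At the end the yellow stripe was hidden from above. The side view puts it 1.4° to 2.2° past the mark, and that figure depends on a less certain estimate of the axis. I left this uncorrected because the bar itself covers about ±3.8° and another nudge could have disturbed the module.

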